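# Seat the inspection lens in its three-point stand

### The arm

A 6-joint arm with a two-finger parallel gripper is mounted at the origin on the work surface. World frame = base frame: x ahead of the robot, y to its left, z up, the work surface at z = 0. Lengths are in mm, angles in rad, forces in N, time in s.
With the tool pointing down it reaches from about 325 to 900 mm from the base axis. Payload 6.1 kg.
Tool frame: the origin (TCP) lies midway between the tips of the shut fingers; the grasp point (between the pads) lies 19 mm behind it; z points along the fingers, y is the line along which they close (so a half turn about z gives the same grasp; the last joint's range is limited). The gripper opens to 85 mm and grips with 20 to 120 N. Pads are 22 mm wide; open, the fingers measure 114 mm over their backs; the gripper's body (76 mm by 85 mm) begins 54 mm behind the grasp point. The pads swing forward as they close: fully open they stand 13 mm farther back than shut.
Start: joints at [1.194, 0.22, 1.526, -0, 1.395, -0.126], TCP at [155.111, 605.439, 231.3] pointing down, gripper open.
Joint ranges: [-2.98, 2.98], [-0.91, 2.08], [0.09, 2.57], [-1.24, 4.39], [0.2, 2.65], [-2.68, 2.68]. Speed limits (rad/s): [2.57, 2.57, 3.01, 3.14, 3.14, 3.14].

### API

Orientations are given as a unit quaternion [x, y, z, w].
In Python, from cell import robot, grab_frame, camera_params, finish_job gives the robot as it stands. The module is installed in compiled form; this text tells all that it offers.
- The arm moves only by the tool servo_tool, never from a script. Its argument "plan" is a list of rows, each a list of 4 numbers: the shift along the tool's x, y, z as a fraction of full scale, then the turn about the tool's z as a fraction of full scale. A call has 1 to 20 rows; each row is the pose to reach, as a shift and turn from the pose commanded when the call began, along the tool's axes at that moment; what a row does not reach only later rows make up. Full scale, the value 1, is 250 mm for a shift and 120 degrees for a turn. A row lasts 1/10 s, in which the tool goes at most 50 mm and 8.59 degrees, less where a joint would pass 70% of its speed; a pose out of reach is approached as far as the arm can. A call with a number of a shift or a turn outside -1 to 1 is refused whole. A call with a gripper value outside its range is refused whole. "grip" is the closure in counts, from 0 (fully open) to 255 (shut), set as the call begins (left out, the last holds). The fingers move at their own pace and stop on an object; the grip force is fixed at half the most. Time passes only in rows, so rows that repeat a pose let the fingers close. It gives the time, the measured TCP pose, the force, the opening and the grip force at its end, in the units of the state.
- robot.get_state(): the state, without advancing time (a new reading comes with each control period).
- grab_frame(name): name is "scene" or "top" or "wrist"; returns (picture, depth): 420x560x3 uint8, blue, green, red; 420x560 float32, mm along the optical axis (not along the pixel's ray), 0 where there is no reading.
- camera_params(name): a dict with "mtx" (3x3 intrinsics, pixels), "rvec" (rotation vector, rad) and "tvec" (3), from world to camera coordinates, as OpenCV has them; the wrist camera has in their place "tool_from_camera" (4x4, takes a point from camera to tool coordinates, whose origin is the TCP and whose axes are the flange's). Camera axes: x right, y down, z forward; pixel columns grow to the right and rows downward; lengths in mm; the calibration is good to about 2 mm. A picture is of the moment at which its call begins: read the wrist's pose just before it. camera_params takes no time and is no camera call.
- finish_job(): hands the job in; it is judged then, once.
The state is a dict: "t": time; "joint_pos": joint angles; "qvel": joint speeds; "joint_efforts": joint torques, N m; "tool_pos": TCP position; "eef_rot": TCP orientation; "wrist_force": force on the tool from outside, world axes, zero at the start; "moment": the same for the moment, N m; "opening": opening from 0.0 (shut) to 1.0 (fully open); "finger_force": force on a finger pad.
Only numpy, scipy, OpenCV 4.12 (cv2) and the standard library are available. Lean on these libraries where they do the work, as an engineer would, in place of code of your own. Each camera call takes 0.05 s, during which the arm holds its last target. There are 200 camera calls.

### The job

Pick up the framed inspection lens by its yellow bow and seat it in the three-point stand: use its rim to push the sprung orange jaw back, let it down gently between the jaw and the two steel posts, and see that it is right home, level on all three brass pads, against both posts, and cannot rock. Then let go of it. Never press lens and stand hard together (keep every push under about 20 N), and leave the pot, the vial and the brush where they are.

Things in the scene. Friction and masses are not known exactly. Their poses are not given: they have to be found in the camera images.
- lens: Round lens in a dark steel cell, a disc 70 mm in diameter, 12 mm thick, flat below, 0.11 to 0.23 kg, lying on the cork rest. An upright bow spans it: two thin uprights (at y = +-28 mm) carry a yellow bar 62 mm long (along y), 12 mm wide (x), 14 mm tall, its top 69 mm above the underside. Origin: centre of the underside; z up. It may go into the stand any way round.
- lens_grip (a point): Centre of the yellow bar, 62 mm above the lens's underside. The bar is best gripped here, 12 mm wide, fingers closing along x.
- stand: Fixed lens stand. Grey base (disc 116 mm in diameter, 10 mm thick, with a 50 mm wide tongue to 118 mm on +x). Origin: on the table under the stand's axis; +x points from the axis to the sprung jaw, z up. An aluminium column, 28 by 30 mm and 98 mm tall, stands behind the jaw, 81 to 109 mm from the axis on +x. The two posts and the jaw stand 120 degrees apart about the axis.
- axis (a point): Point on the stand's axis, level with the tops of the two posts (80 mm above the table). A seated lens touches both posts and its centre is then on this axis. To pass both posts on the way down, the lens's centre must be at least 3 mm (better 6 mm, with the jaw at 0.011) from the axis towards the jaw; 8 mm or more from the axis the other way, it clears the free jaw.
- jaw (a joint): How far the sprung jaw is pushed back along the stand's +x, in m: 0 free, 0.016 at its hard stop. It takes about 1.5 N to start and 0.25 N more per mm. A seated lens holds it at about 0.005.
- post_left (a point): Top centre of one fixed upright steel post, 14 mm in diameter, 80 mm tall, centre 42 mm from the axis, on the stand's +y side.
- post_right (a point): Top centre of the other, like post, on the stand's -y side.
- jaw_nose (a point): Top centre of the jaw's nose, an orange upright pin 10 mm in diameter, reaching from 54 to 104 mm above the table (24 mm higher than the posts). Free, its centre is 35 mm from the axis.
- seat: Three upright brass pads, 8 mm in diameter, 27 mm from the axis, one beside the jaw and each post; their flat tops, all at one height, carry the lens. That height is set anew each time, 65 to 75 mm above the table; it is NOT reported: feel or see it. They do not yield. A lens squeezed by jaw and posts can hang above the pads by friction. Origin: on the stand's axis at table height.
- rest: Fixed cork square, 120 by 120 mm, 12 mm thick, on which the lens lies at the start. Origin: centre of the underside.
- pot: Bystander: small white plastic pot, 52 mm wide, 55 mm tall. Origin: centre of the underside.
- vial: Bystander: small amber vial with blue cap, 28 mm in diameter, 75 mm tall. Origin: centre of the underside.
- brush: Bystander: green bench brush, 150 mm long (x), 50 mm wide, 34 mm tall, lying bristles down. Origin: centre of the underside.
Things that resemble listed ones, but are neither listed nor needed, are in the scene too. What is shaped like the lens but turquoise is not meant. Of the things shaped like the rest, the cork one is meant.

How it is judged (in metres and radians):
On the way, in this order (a step that is already met when the one before it is completed fails the run):
1. the lens is lifted clear of the cork rest (height (world z) of lens above 0.05 m and contact force between lens and rest below 0.01 N), for 0.2 s.
2. the lens's rim pushes the sprung jaw back by more than 6 mm (value of joint jaw above 0.006 m and contact force between lens and stand above 0.5 N), for 0.1 s.
At the end, for the whole second after the job is handed in: The lens stands in the stand, released and at rest: centre within 2 mm of the stand's axis (against both posts, the jaw bearing on its rim and pushed back 3 to 7 mm), level within 0.02 rad, its underside below the post tops and its weight borne by the brass pads (more than 0.3 N on them) (horizontal distance between lens and axis below 0.002 m and angle between lens's own z axis and vertical below 0.02 rad and height (world z) of lens below 0.078 m and contact force between lens and seat above 0.3 N and value of joint jaw between 0.003 and 0.007 m and linear speed of lens below 0.01 m/s and angular speed of lens below 0.05 rad/s); the robot touches nothing.
It fails at once if lens and stand are pressed together with more than 40 N (contact force between lens and stand above 40 N).
It fails at once if a bystander (pot, vial, brush) is moved by more than 15 mm (distance of any of pot, vial, brush from where it was at the start of the episode above 0.015 m).
It fails at once if the lens is tipped by more than 45 degrees (angle between lens's own z axis and vertical above 0.785 rad).
It also fails if it takes over 58 s, if anything falls off the work surface, if the arm or the gripper's body presses on something with over 40 N, if the wrist force passes 120 N, or if a joint passes its speed limit or range.

## Working session

There is one attempt and no reset: what is moved stays moved. The work goes in short steps, Python scripts to look and compute and a tool call to move; the robot and the scene stay as the last step left them, time stands still between calls to the robot, and variables do not carry over. Pictures are saved under pics/ and viewed, at most 10 in all, crops included, and the job is handed in when it is done.

Besides the shell and the picture viewer there is one more tool, called after "Emit:" as name(argument=value, ...) on one line, values as JSON. servo_tool: Moves the arm, as the interface text tells. Its arguments: {"type":"object","properties":{"plan":{"type":"array"},"grip":{"type":"number"}},"required":["plan"]}

```bash
mkdir -p pics; cat > h.py <<'E'
import numpy as np, cv2, json
from cell import robot, grab_frame, camera_params, finish_job
from scipy.spatial.transform import Rotation as R
def grab(n):
    s=robot.get_state(); im,d=grab_frame(n); p=camera_params(n); K=np.array(p["mtx"],float)
    if n=="wrist":
        T=np.eye(4);T[:3,:3]=R.from_quat(s["eef_rot"]).as_matrix();T[:3,3]=s["tool_pos"]
        W=T@np.array(p["tool_from_camera"])
    else:
        M=np.eye(4);M[:3,:3]=cv2.Rodrigues(np.array(p["rvec"],float))[0];M[:3,3]=np.ravel(p["tvec"]);W=np.linalg.inv(M)
    return im,d,K,W
def cloud(d,K,W):
    v,u=np.indices(d.shape); P=np.stack([(u-K[0,2])/K[0,0]*d,(v-K[1,2])/K[1,1]*d,d],-1)
    return P@W[:3,:3].T+W[:3,3]
def onplane(uv,z,K,W):
    uv=np.atleast_2d(uv); r=np.c_[(uv[:,0]-K[0,2])/K[0,0],(uv[:,1]-K[1,2])/K[1,1],np.ones(len(uv))]@W[:3,:3].T
    return W[:3,3]+r*((z-W[2,3])/r[:,2])[:,None]
E
python3 - <<'E'
from h import *
for n in ["top","scene"]:
    im,d,K,W=grab(n); np.savez(n+".npz",im=im,d=d,K=K,W=W); cv2.imwrite(f"pics/{n}0.png",im)
    print(n,W[:3,3].round(),(d==0).mean())
s=robot.get_state();print(s)
E
```

```text
top [ 340.  -81. 1106.] 0.004136904761904762
scene [1356. -219.  699.] 0.004221938775510204
{'t': 0.1, 'joint_pos': array([ 1.19387721e+00,  2.21126650e-01,  1.52749549e+00, -1.67665290e-05,
        1.39470045e+00, -1.26116880e-01]), 'qvel': array([ 2.85277905e-04, -1.61122234e-03, -2.58822603e-03,  2.28570027e-05,
       -1.67487273e-03, -2.71986410e-04]), 'joint_efforts': array([ 3.20673635e-04, -4.98241174e+01, -3.90551591e+01, -1.46195684e-04,
        5.58245229e-03,  1.10542965e-05]), 'tool_pos': array([154.93144228, 604.9330447 , 230.32205046]), 'eef_rot': array([ 1.25071199e-01,  9.92147392e-01, -8.39803989e-04, -2.07275195e-04]), 'wrist_force': array([-0.10405156, -0.22892894, -0.81995478]), 'moment': array([ 0.03566068,  0.01010762, -0.06021541]), 'finger_force': 0.0, 'opening': 1.0001823263428373}
```

View pics/top0.png

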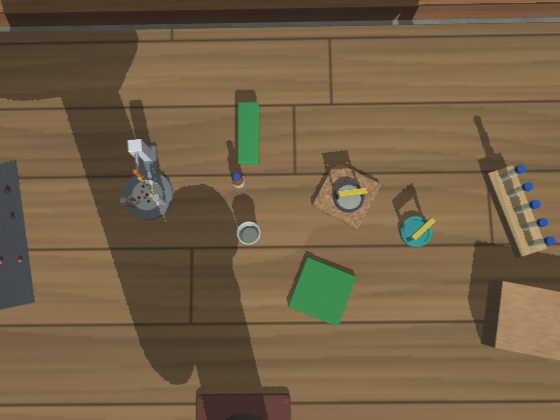

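View pics/scene0.png

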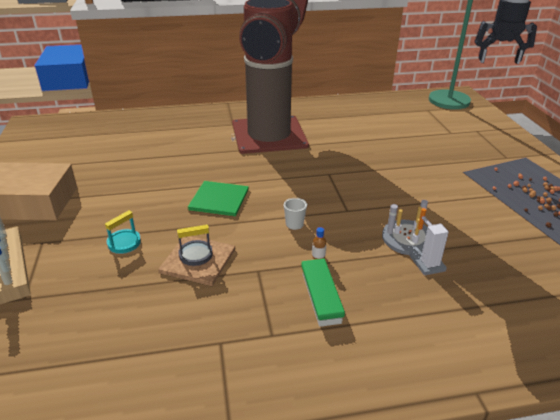

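Top view: the lens is on the cork at about (348,195) with its yellow bar at (353,192). The stand is at (148,195) with the orange jaw at (138,173) and the column at (137,147). The pot is at (248,233), the vial at (238,182) and the brush at (248,133). Next I'll measure these.

```bash
cat > m.py <<'E'
from h import *
for n in ["top","scene"]:
    f=np.load(n+".npz"); im,d,K,W=[f[k] for k in ["im","d","K","W"]]
    hsv=cv2.cvtColor(im,cv2.COLOR_BGR2HSV); P=cloud(d,K,W)
    def comps(lo,hi,mn):
        m=cv2.inRange(hsv,lo,hi); c,l,st,ce=cv2.connectedComponentsWithStats(m)
        return [(st[i],ce[i],l==i) for i in range(1,c) if st[i,4]>=mn]
    print(n,"yellow")
    for st,ce,m in comps((22,150,100),(33,255,255),15):
        r=cv2.minAreaRect(np.argwhere(m)[:,::-1].astype(np.float32)); b=onplane(cv2.boxPoints(r),81,K,W)
        print(ce.round(1),st[4],"depthpts",np.median(P[m],0).round(1),P[m][:,2].max().round(1),"box",b[:,:2].round(1).tolist(), b.mean(0).round(1))
    print("orange")
    for st,ce,m in comps((5,170,100),(17,255,255),8):
        if 300<P[m][:,0].mean()<900: print(ce.round(1),st[4],np.median(P[m],0).round(1),P[m].max(0).round(1))
    if n=="top":
        # stand
        S=(abs(P[...,0]-470)<150)&(abs(P[...,1]-170)<100)
        for lo,hi in [(4,16),(60,78),(78,90),(95,112)]:
            m=S&(P[...,2]>lo)&(P[...,2]<hi)&(np.arange(560)<190)[None]
            c,l,st,ce=cv2.connectedComponentsWithStats(m.astype(np.uint8))
            for i in range(1,c):
                if st[i,4]>3: print((lo,hi),ce[i].round(1),st[i,4],P[l==i].mean(0).round(1))
E
python3 m.py
python3 - <<'E'
import cv2,numpy as np
a=np.load('top.npz')['im'][125:235,105:195]; b=np.load('scene.npz')['im'][190:280,370:460]
cv2.imwrite('pics/c1.png',np.hstack([cv2.resize(a,(400,500)),cv2.resize(b,(400,500))]))
E
```

```text
top yellow
[352. 192.] 160 depthpts [ 537.8 -241.8   81. ] 85.4 box [[540.7, -210.6], [547.8, -271.8], [535.5, -272.8], [528.4, -211.7]] [ 538.1 -241.7   81. ]
[422.9 228.1] 143 depthpts [ 459.  -394.6   69.4] 1106.4 box [[441.0, -364.0], [481.3, -409.8], [473.2, -416.7], [433.0, -371.0]] [ 457.1 -390.4   81. ]
orange
[137.1 173. ] 35 [582.6 224.6  97. ] [587.8 232.2 106.2]
(4, 16) [150.1 193.7] 1511 [552.8 218.   11.2]
(4, 16) [130.3 199.6] 7 [539.2 263.9  11.4]
(4, 16) [147.8 258.5] 4 [402.3 220.5   4.6]
(60, 78) [140.3 177.1] 24 [579.1 225.   70. ]
(60, 78) [151.4 194.9] 13 [538.4 198.9  70.6]
(60, 78) [130.5 196.9] 17 [534.6 245.2  70.2]
(60, 78) [159.1 198.8] 21 [529.8 181.9  68.9]
(60, 78) [126.3 201.7] 19 [524.  254.2  69.5]
(78, 90) [137.  162.8] 29 [607.  228.1  88.4]
(78, 90) [139.  174.2] 8 [582.5 224.1  83.4]
(78, 90) [155.7 196.7] 30 [532.3 186.4  80.9]
(78, 90) [123.  199.8] 28 [526.3 258.1  80.6]
(95, 112) [135.4 171.2] 24 [584.8 226.3 102.9]
scene yellow
[118.6 219.9] 224 depthpts [ 461.  -396.6   66.9] 699.4 box [[488.6, -420.2], [446.5, -372.4], [474.4, -362.7], [514.7, -410.0]] [ 481.1 -391.3   81. ]
[192.7 230.6] 280 depthpts [ 540.6 -243.3   78.3] 699.4 box [[532.2, -275.5], [526.5, -212.5], [556.2, -211.7], [561.4, -273.2]] [ 544.1 -243.2   81. ]
orange
[421.1 218.4] 84 [587.1 223.4  80.1] [591.5 300.6 106.3]
[315.1 239. ] 15 [578.    1.2  51.7] [583.2   4.4  56.5]
```

View pics/c1.png

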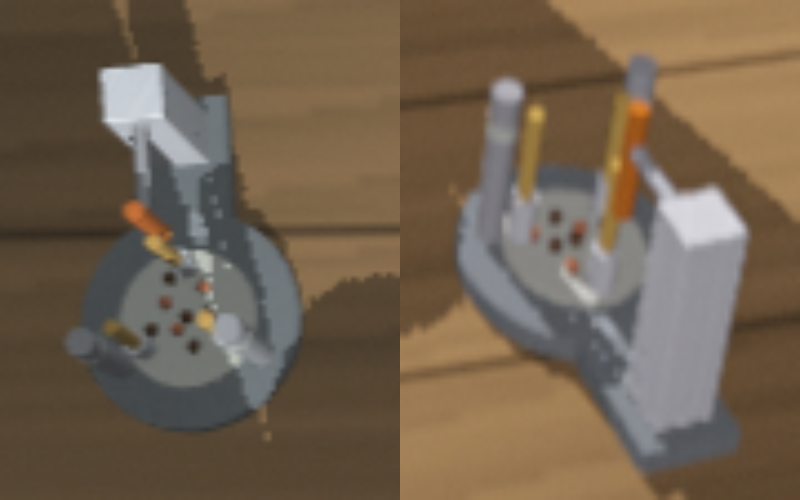

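The crop shows two grey posts, three brass pads, the orange nose and the column. In the top image the nose is at (137,173) and the posts at (123,200) and (156,197). From these the axis is about (550,224) with the stand's +x at about 0.08 rad. The next script turns targets into tool units; I'll go over the stand for a close look with the wrist camera.

```bash
cat >> h.py <<'E'
def go(x,y,z,yaw=None):
    """print shift fractions in tool axes and turn fraction; yaw = world angle (deg) of tool y, mod 180"""
    s=robot.get_state(); M=R.from_quat(s["eef_rot"]).as_matrix()
    sh=M.T@(np.array([x,y,z])-s["tool_pos"])/250
    cur=np.degrees(np.arctan2(M[1,1],M[0,1])); t=0 if yaw is None else -((yaw-cur+90)%180-90)/120
    print("pos",s["tool_pos"].round(1),"yaw",cur.round(2),"shift",sh.round(4),"turn",round(t,4),"F",s["wrist_force"].round(2),"j6",s["joint_pos"][5].round(2),"t",s["t"])
E
python3 - <<'E'
from h import *
print(np.array(camera_params("wrist")["tool_from_camera"]).round(3), camera_params("wrist")["mtx"])
go(550,224,260,6.6)
E
```

```text
[[  -0.      -0.96    -0.28    70.324]
 [   1.      -0.      -0.       0.257]
 [   0.      -0.28     0.96  -142.196]
 [   0.       0.       0.       1.   ]] [[346.39869854   0.         275.11286256]
 [  0.         346.39869854 213.76477894]
 [  0.           0.           1.        ]]
pos [154.9 604.9 230.3] yaw 75.63 shift [-1.909  -1.0841 -0.1172] turn 0.5753 F [-0.1  -0.23 -0.82] j6 -0.13 t 0.1
```

Emit:
servo_tool(plan=[[-0.1,-0.06,0,0.03],[-0.27,-0.16,-0.03,0.1],[-0.43,-0.25,-0.05,0.16],[-0.6,-0.34,-0.06,0.22],[-0.77,-0.44,-0.06,0.28],[-0.93,-0.53,-0.06,0.28],[-1,-0.57,-0.06,0.28]], grip=0)

```text
t: 0.8
tool_pos: [364.2, 402.5, 246.0]
eef_rot: [0.408, 0.913, -0.001, 0.0]
wrist_force: [1.3, 1.2, 0.3]
opening: 1.0
finger_force: 0.0
```

```bash
python3 -c "
from h import *
go(550,224,260,6.6)"
```

```text
pos [364.2 402.5 246. ] yaw 41.85 shift [-1.0277  0.0774 -0.055 ] turn 0.2938 F [1.27 1.2  0.28] j6 -0.04 t 0.8
```

Emit:
servo_tool(plan=[[-0.17,0.01,0,0.06],[-0.34,0.03,-0.02,0.12],[-0.51,0.04,-0.04,0.18],[-0.68,0.05,-0.05,0.24],[-0.85,0.06,-0.05,0.29],[-0.95,0.07,-0.05,0.29],[-1,0.08,-0.05,0.29],[-1,0.08,-0.05,0.29],[-1,0.08,-0.05,0.29]])

```text
t: 1.7
tool_pos: [543.4, 233.8, 258.4]
eef_rot: [0.661, 0.75, -0.0, -0.001]
wrist_force: [0.1, -0.8, -0.3]
opening: 0.999
finger_force: 0.0
```

```bash
python3 - <<'E'
from h import *
im,d,K,W=grab("wrist"); np.savez("w1.npz",im=im,d=d,K=K,W=W); cv2.imwrite("pics/w1.png",im)
P=cloud(d,K,W)
S=(abs(P[...,0]-550)<75)&(abs(P[...,1]-224)<70)
for lo,hi in [(60,77),(77.5,84),(100,108)]:
    m=S&(P[...,2]>lo)&(P[...,2]<hi)
    c,l,st,ce=cv2.connectedComponentsWithStats(m.astype(np.uint8))
    for i in range(1,c):
        if st[i,4]>12: q=P[l==i]; print((lo,hi),ce[i].round(1),st[i,4],q.mean(0).round(1),np.percentile(q[:,2],[50,90,97]).round(1))
go(550,224,260,6.6)
E
```

```text
(60, 77) [261.5 155.1] 31 [527.  264.5  68.5] [69.6 74.1 76.4]
(60, 77) [267.6 174.3] 66 [535.  247.2  70.5] [71.4 72.4 72.8]
(60, 77) [309.9 198.4] 106 [579.1 228.6  69.2] [70.8 72.8 74.5]
(60, 77) [262. 224.] 147 [535.4 196.3  69. ] [70.7 73.9 76.1]
(77.5, 84) [259.8 162.2] 181 [526.4 259.1  79.4] [79.4 80.3 80.6]
(77.5, 84) [315.5 199.8] 20 [583.1 230.5  80.7] [80.9 83.5 83.8]
(77.5, 84) [257.5 236.1] 158 [532.4 186.7  79.5] [79.5 80.3 80.7]
(100, 108) [319.8 209.1] 99 [584.8 227.8 103.4] [103.6 104.3 104.9]
pos [543.2 234.1 258.5] yaw 7.31 shift [-0.0436  0.022  -0.006 ] turn 0.0059 F [-0.11 -0.74 -0.66] j6 0.15 t 1.75
```

View pics/w1.png

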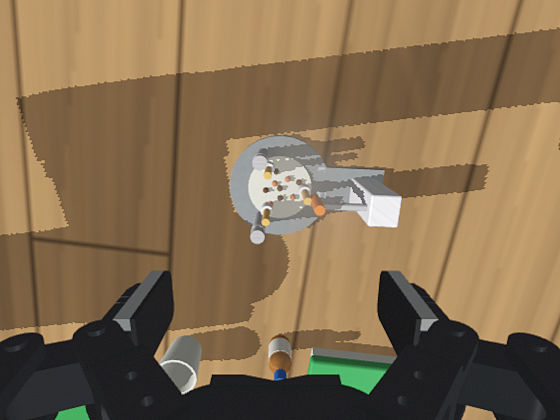

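The wrist view shows the stand clearly: posts at (260,162) and (257,236), nose at (320,209). It agrees with the top view to within 1 mm. Axis is about (550.3,224.3), stand yaw 4.8°, and the pads are about 71.5 mm high. On to the lens.

```bash
python3 -c "
from h import *
go(538,-6,260,6.6)"
```

```text
pos [543.2 234.1 258.5] yaw 7.31 shift [-0.95   -0.1426 -0.0062] turn 0.0059 F [-0.11 -0.74 -0.66] j6 0.15 t 1.75
```

Emit:
servo_tool(plan=[[-0.15,-0.02,0,0],[-0.35,-0.05,0,0],[-0.55,-0.08,0,0],[-0.75,-0.11,0,0],[-0.95,-0.14,0,0.006]])

```text
t: 2.25
tool_pos: [538.6, -4.7, 259.1]
eef_rot: [0.665, 0.747, 0.0, 0.0]
wrist_force: [1.3, -0.5, -0.0]
opening: 1.001
finger_force: 0.0
```

```bash
python3 -c "
from h import *
go(538,-232,260,6.6)"
```

```text
pos [538.6  -4.7 259.1] yaw 6.67 shift [-0.9027 -0.1081 -0.0038] turn 0.0006 F [ 1.29 -0.51 -0.04] j6 -0.27 t 2.25
```

Emit:
servo_tool(plan=[[-0.2,-0.024,0,0],[-0.4,-0.048,0,0],[-0.6,-0.072,0,0],[-0.8,-0.096,0,0],[-0.9,-0.108,0,0],[-0.9,-0.108,0,0],[-0.9,-0.108,0,0]])

```text
t: 2.95
tool_pos: [538.1, -230.2, 258.7]
eef_rot: [0.666, 0.746, 0.0, -0.0]
wrist_force: [0.4, 0.6, 0.8]
opening: 1.002
finger_force: 0.0
```

```bash
python3 - <<'E'
from h import *
im,d,K,W=grab("wrist"); np.savez("w2.npz",im=im,d=d,K=K,W=W); P=cloud(d,K,W)
hsv=cv2.cvtColor(im,cv2.COLOR_BGR2HSV); m=cv2.inRange(hsv,(22,130,90),(34,255,255))
c,l,st,ce=cv2.connectedComponentsWithStats(m)
for i in range(1,c):
    if st[i,4]<80: continue
    q=P[l==i]; t=(l==i)&(P[...,2]>79); zt=np.percentile(q[:,2],[50,90])
    b=P[t][:,:2].astype(np.float32); r=cv2.minAreaRect(b) if len(b) else None
    print(ce[i].round(1),st[i,4],q.mean(0).round(1),zt.round(1),P[t].mean(0).round(1),r, np.degrees(np.arctan2(*cv2.fitLine(b,cv2.DIST_L2,0,.01,.01)[[0,1],0])) if len(b) else 0)
go(538,-241.7,160,6.6)
cv2.imwrite("pics/w2.png",im)
E
```

```text
[272.5 203.6] 763 [ 537.8 -242.7   80.3] [80.5 81.3] [ 537.8 -242.3   81.4] ((535.5447998046875, -216.6045684814453), (11.601590156555176, 113.83484649658203), 6.137150287628174) 173.65747
[188.2 326.4] 699 [ 461.1 -396.5   66.7] [67.8 69.1] [ 500.2 -237.3  284.4] ((513.4639892578125, -202.65594482421875), (92.10585021972656, 1.3054332733154297), 69.00665283203125) 21.3525
pos [ 538.2 -229.6  258.7] yaw 6.59 shift [-0.0483 -0.0064  0.3949] turn -0.0 F [-0.69 -0.01  1.02] j6 -0.65 t 3.0
```

View pics/w2.png

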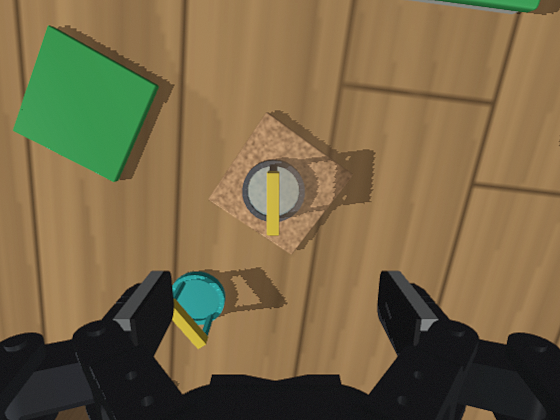

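The wrist view shows the framed lens on the cork at about (272,190). Its yellow bar runs vertically in the picture, and the turquoise decoy at (200,300) is clear of the fingers. The bar centre is about (537.8,-242.2), so I'll descend and grip.

Emit:
servo_tool(plan=[[-0.025,-0.003,0.1,0],[-0.05,-0.007,0.25,0],[-0.05,-0.007,0.4,0],[-0.05,-0.007,0.52,0],[-0.05,-0.007,0.62,0],[-0.05,-0.007,0.7,0],[-0.05,-0.007,0.75,0],[-0.05,-0.007,0.78,0],[-0.05,-0.007,0.8,0],[-0.05,-0.007,0.8,0],[-0.05,-0.007,0.8,0]])

```text
t: 4.1
tool_pos: [538.4, -244.2, 59.8]
eef_rot: [0.666, 0.746, 0.0, 0.001]
wrist_force: [-0.0, 0.9, 0.6]
opening: 0.997
finger_force: 0.0
```

Emit:
servo_tool(plan=[[0,0,0,0],[0,0,0,0],[0,0,0,0],[0,0,0,0],[0,0,0,0],[0,0,0,0],[0,0,0,0],[0,0,0,0],[0,0,0,0],[0,0,0,0]], grip=255)

```text
t: 5.1
tool_pos: [537.7, -244.0, 58.9]
eef_rot: [0.666, 0.746, -0.0, -0.0]
wrist_force: [-2.2, -0.9, 1.1]
opening: 0.129
finger_force: 60.5
```

Emit:
servo_tool(plan=[[0,0,-0.02,0],[0,0,-0.08,0],[0,0,-0.18,0],[0,0,-0.3,0],[0,0,-0.42,0],[0,0,-0.5,0],[0,0,-0.5,0],[0,0,-0.5,0]])

```text
t: 5.9
tool_pos: [537.9, -243.9, 184.2]
eef_rot: [0.666, 0.746, 0.0, 0.001]
wrist_force: [0.9, -0.2, -2.4]
opening: 0.129
finger_force: 59.9
```

```bash
python3 - <<'E'
from h import *
go(538,0,185,4.8)
im,d,K,W=grab("wrist"); np.savez("w3.npz",im=im,d=d,K=K,W=W); P=cloud(d,K,W)
s=robot.get_state(); M=R.from_quat(s["eef_rot"]).as_matrix(); Q=(P-s["tool_pos"])@M   # tool coords
hsv=cv2.cvtColor(im,cv2.COLOR_BGR2HSV); m=cv2.inRange(hsv,(22,130,90),(34,255,255))
m=m&((abs(Q[...,0])<60)&(abs(Q[...,1])<30)).astype(np.uint8)*255
q=Q[m>0]; print("bar",len(q),q.min(0).round(1),q.max(0).round(1))
# lens lateral: dark cell/glass pixels at tool z ~ +34..50
m2=(Q[...,2]>28)&(Q[...,2]<48)&(abs(Q[...,0])<60)&(abs(Q[...,1])<60)
q=Q[m2]; print("lens",len(q),np.percentile(q,[0.5,50,99.5],axis=0).round(1).tolist())
cv2.imwrite("pics/w3.png",im)
E
```

```text
pos [ 537.9 -243.9  184.2] yaw 6.52 shift [ 0.9693  0.1113 -0.0038] turn 0.0143 F [ 0.89 -0.2  -2.4 ] j6 -0.67 t 5.9
bar 4373 [-31.   -5.6 -38.1] [31.6  7.3 -5.7]
lens 7291 [[-18.2, -32.6, 32.5], [9.9, -0.2, 36.6], [35.0, 35.4, 44.4]]
```

View pics/w3.png

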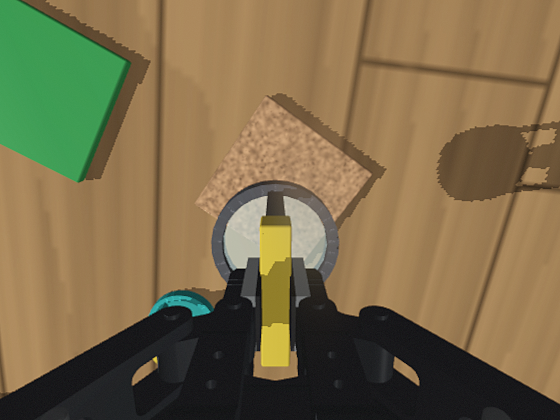

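The lens is held squarely: the bar is centred on the tool to within 1 mm and the underside is about 47 mm below the TCP. Now carrying it to the stand.

Emit:
servo_tool(plan=[[0.07,0.008,0,0.004],[0.2,0.022,0,0.008],[0.37,0.042,0,0.014],[0.55,0.063,0,0.014],[0.73,0.083,0,0.014],[0.88,0.1,0,0.014],[0.97,0.111,0,0.014],[0.97,0.111,0,0.014]])

```text
t: 6.75
tool_pos: [536.3, 3.3, 181.7]
eef_rot: [0.675, 0.738, -0.001, -0.002]
wrist_force: [1.1, -0.1, -1.1]
opening: 0.125
finger_force: 59.9
```

```bash
python3 -c "
from h import *
go(538.3,223.3,160,4.8)"
```

```text
pos [536.3   3.3 181.7] yaw 5.05 shift [0.8756 0.0857 0.088 ] turn 0.0021 F [ 1.11 -0.07 -1.06] j6 -0.23 t 6.75
```

Emit:
servo_tool(plan=[[0.07,0.007,0,0],[0.2,0.018,0,0],[0.36,0.033,0,0.002],[0.52,0.048,0.02,0.002],[0.68,0.063,0.04,0.002],[0.8,0.075,0.07,0.002],[0.88,0.083,0.09,0.002],[0.88,0.083,0.09,0.002],[0.88,0.083,0.09,0.002],[0.88,0.083,0.09,0.002]])

```text
t: 7.75
tool_pos: [540.0, 219.7, 160.8]
eef_rot: [0.679, 0.734, -0.001, -0.0]
wrist_force: [0.6, -0.5, -1.4]
opening: 0.123
finger_force: 59.9
```

```bash
python3 - <<'E'
from h import *
go(538.3,223.3,131,4.8)
im,d,K,W=grab("wrist"); np.savez("w4.npz",im=im,d=d,K=K,W=W); cv2.imwrite("pics/w4.png",im)
P=cloud(d,K,W); hsv=cv2.cvtColor(im,cv2.COLOR_BGR2HSV); m=cv2.inRange(hsv,(5,170,90),(17,255,255))>0
m&=(P[...,2]>99)&(P[...,2]<108); print("nose",m.sum(),P[m].mean(0).round(1) if m.any() else 0)
m=(abs(P[...,2]-80)<2.5)&(abs(P[...,0]-529)<14)&(abs(P[...,1]-222)<46); c,l,st,ce=cv2.connectedComponentsWithStats(m.astype(np.uint8))
for i in range(1,c):
    if st[i,4]>20: print("post",st[i,4],P[l==i].mean(0).round(1))
E
```

```text
pos [540.  219.7 160.8] yaw 4.53 shift [ 0.015  -0.0056  0.1191] turn -0.0023 F [ 0.59 -0.51 -1.4 ] j6 0.17 t 7.75
nose 34 [587.1 226.6 103.5]
post 376 [526.2 258.9  79.5]
```

View pics/w4.png

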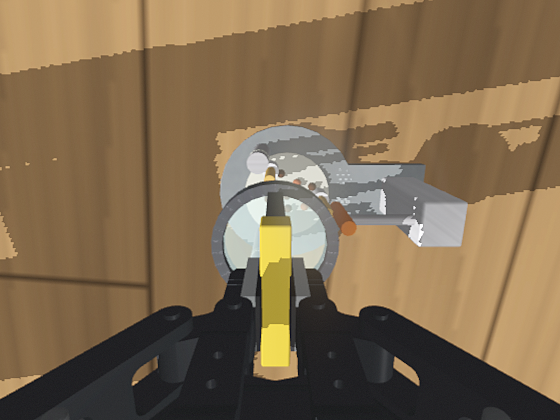

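The lens hangs left of the jaw nose, which shows at (345,220); the left post top at (258,160) confirms the axis. I'll lower to just above the posts, then push towards the jaw.

Emit:
servo_tool(plan=[[0.005,-0.002,0.02,0],[0.015,-0.006,0.05,0],[0.015,-0.006,0.08,0],[0.015,-0.006,0.1,0],[0.015,-0.006,0.11,0],[0.015,-0.006,0.11,0],[0.015,-0.006,0.11,0]])

```text
t: 8.5
tool_pos: [538.3, 224.8, 133.9]
eef_rot: [0.678, 0.735, 0.0, 0.0]
wrist_force: [0.1, 0.5, -2.0]
opening: 0.127
finger_force: 59.9
```

```bash
python3 -c "
from h import *
go(556.5,224.8,131,4.8)"
```

```text
pos [538.3 224.8 133.9] yaw 4.59 shift [-0.0056  0.0726  0.0116] turn -0.0017 F [ 0.07  0.54 -2.04] j6 0.18 t 8.5
```

Emit:
servo_tool(plan=[[-0.002,0.01,0,0],[-0.003,0.022,0.004,0],[-0.004,0.034,0.006,0],[-0.004,0.044,0.006,0],[-0.004,0.054,0.006,0],[-0.004,0.062,0.006,0],[-0.004,0.068,0.006,0],[-0.004,0.073,0.006,0],[-0.004,0.073,0.006,0],[-0.004,0.073,0.006,0],[-0.004,0.073,0.006,0]])

```text
t: 9.6
tool_pos: [556.3, 225.2, 132.2]
eef_rot: [0.678, 0.735, -0.0, -0.0]
wrist_force: [-5.1, 0.3, 0.1]
opening: 0.128
finger_force: 60.1
```

```bash
python3 - <<'E'
from h import *
go(556.5,224.8,122,4.8)
im,d,K,W=grab("wrist"); cv2.imwrite("pics/w5.png",im)
P=cloud(d,K,W); hsv=cv2.cvtColor(im,cv2.COLOR_BGR2HSV); m=cv2.inRange(hsv,(5,170,90),(17,255,255))>0
m&=(P[...,2]>99)&(P[...,2]<108); print("nose",m.sum(),P[m].mean(0).round(1))
E
```

```text
pos [556.3 225.2 132.2] yaw 4.6 shift [-0.0016  0.0007  0.0409] turn -0.0017 F [-5.13  0.31  0.13] j6 0.17 t 9.6
nose 187 [596.4 228.  103.6]
```

The jaw is back 11 mm with 5 N. Now lowering past the posts.

Emit:
servo_tool(plan=[[-0.001,0,0.006,0],[-0.001,0,0.012,0],[-0.001,0,0.018,0],[-0.001,0,0.024,0],[-0.001,0,0.03,0],[-0.001,0,0.035,0],[-0.001,0,0.038,0],[-0.001,0,0.038,0],[-0.001,0,0.038,0]])

```text
t: 10.55
tool_pos: [556.3, 224.9, 122.6]
eef_rot: [0.678, 0.735, -0.0, -0.0]
wrist_force: [-3.2, -0.1, -0.6]
opening: 0.122
finger_force: 60.0
```

Emit:
servo_tool(plan=[[0,0,0.003,0],[0,0,0.006,0],[0,0,0.009,0],[0,0,0.009,0],[0,0,0.009,0]])

```text
t: 11.05
tool_pos: [556.4, 224.9, 120.5]
eef_rot: [0.678, 0.735, -0.0, -0.0]
wrist_force: [-4.8, 0.9, 0.1]
opening: 0.123
finger_force: 60.2
```

Emit:
servo_tool(plan=[[0,0,0.002,0],[0,0,0.004,0],[0,0,0.004,0],[0,0,0.004,0]])

```text
t: 11.45
tool_pos: [556.4, 224.9, 119.5]
eef_rot: [0.678, 0.735, -0.0, -0.0]
wrist_force: [-5.3, 0.5, 0.2]
opening: 0.128
finger_force: 60.2
```

Emit:
servo_tool(plan=[[0,0,0.002,0],[0,0,0.002,0],[0,0,0.002,0]])

```text
t: 11.75
tool_pos: [556.5, 224.9, 119.0]
eef_rot: [0.678, 0.735, 0.0, 0.0]
wrist_force: [-4.2, 0.6, 0.6]
opening: 0.128
finger_force: 60.2
```

Emit:
servo_tool(plan=[[0,0,0.002,0],[0,0,0.002,0],[0,0,0.002,0]])

```text
t: 12.05
tool_pos: [556.5, 225.0, 119.0]
eef_rot: [0.678, 0.735, 0.0, 0.0]
wrist_force: [-4.7, -0.4, 2.4]
opening: 0.123
finger_force: 60.5
```

Emit:
servo_tool(plan=[[0,0,0.002,0],[0,0,0.002,0],[0,0,0.002,0]])

```text
t: 12.35
tool_pos: [556.6, 225.0, 118.9]
eef_rot: [0.678, 0.735, 0.0, 0.0]
wrist_force: [-7.1, 0.1, 4.5]
opening: 0.126
finger_force: 60.8
```

Touchdown on the pads at TCP z 119.0, so the pad height is about 72 mm. I'll ease off slightly and slide back to the posts.

Emit:
servo_tool(plan=[[0,0,-0.003,0],[0,-0.004,-0.003,0],[0,-0.008,-0.003,0],[0,-0.012,-0.003,0],[0,-0.016,-0.003,0],[0,-0.018,-0.003,0],[0,-0.018,-0.003,0],[0,-0.018,-0.003,0]])

```text
t: 13.15
tool_pos: [552.1, 224.6, 118.9]
eef_rot: [0.678, 0.735, 0.0, 0.0]
wrist_force: [-2.0, -0.2, 0.6]
opening: 0.126
finger_force: 60.0
```

Emit:
servo_tool(plan=[[0,-0.002,0,0],[0,-0.002,0,0],[0,-0.002,0,0]])

```text
t: 13.45
tool_pos: [551.6, 224.5, 118.9]
eef_rot: [0.678, 0.735, 0.0, 0.0]
wrist_force: [-0.7, 0.2, 0.3]
opening: 0.128
finger_force: 60.1
```

Emit:
servo_tool(plan=[[0,-0.002,0,0],[0,-0.002,0,0],[0,-0.002,0,0]])

```text
t: 13.75
tool_pos: [551.0, 224.5, 118.9]
eef_rot: [0.678, 0.735, 0.0, 0.0]
wrist_force: [-1.6, -0.4, -0.0]
opening: 0.127
finger_force: 60.1
```

Emit:
servo_tool(plan=[[0,-0.002,0,0],[0,-0.002,0,0],[0,-0.002,0,0]])

```text
t: 14.05
tool_pos: [550.5, 224.4, 118.8]
eef_rot: [0.678, 0.735, 0.0, 0.0]
wrist_force: [-1.8, -0.2, -0.1]
opening: 0.125
finger_force: 60.1
```

Emit:
servo_tool(plan=[[0,-0.002,0,0],[0,-0.002,0,0],[0,-0.002,0,0]])

```text
t: 14.35
tool_pos: [550.2, 224.4, 118.8]
eef_rot: [0.678, 0.735, 0.0, 0.0]
wrist_force: [1.4, -0.1, -0.3]
opening: 0.127
finger_force: 59.9
```

```bash
python3 -c "
from h import *
F=[]
for i in range(5): grab_frame('wrist'); F.append(robot.get_state()['wrist_force'])
print(np.mean(F,0)); go(550.3,224.3,118.9)"
```

```text
[ 1.03745893 -0.45863644 -1.42432254]
pos [550.2 224.4 118.8] yaw 4.59 shift [-0.0003  0.0006 -0.0004] turn 0 F [ 1.41 -0.83 -1.31] j6 0.17 t 14.6
```

The posts are now touching. I'll settle down lightly on the pads.

Emit:
servo_tool(plan=[[0,0,0.002,0],[0,0,0.004,0],[0,0,0.004,0],[0,0,0.004,0]])

```text
t: 15.0
tool_pos: [550.2, 224.4, 118.8]
eef_rot: [0.678, 0.735, 0.0, 0.0]
wrist_force: [-2.0, -0.9, 4.8]
opening: 0.128
finger_force: 60.9
```

```bash
python3 -c "
from h import *
F=[]
for i in range(5): grab_frame('wrist'); F.append(robot.get_state()['wrist_force'])
print(np.mean(F,0)); go(550.3,224.3,118.9)"
```

```text
[-2.17984108 -1.46155859  4.41030497]
pos [550.2 224.4 118.8] yaw 4.6 shift [-0.0006  0.0003 -0.0006] turn 0 F [-1.84 -1.57  5.03] j6 0.17 t 15.25
```

Emit:
servo_tool(plan=[[0,0,0,0],[0,0,0,0],[0,0,0,0],[0,0,0,0],[0,0,0,0]], grip=150)

```text
t: 15.75
tool_pos: [549.9, 224.4, 117.7]
eef_rot: [0.678, 0.735, -0.0, -0.0]
wrist_force: [0.4, -0.6, -0.4]
opening: 0.41
finger_force: 0.0
```

Emit:
servo_tool(plan=[[0,0,-0.04,0],[0,0,-0.12,0],[0,0,-0.24,0],[0,0,-0.24,0],[0,0,-0.24,0]])

```text
t: 16.25
tool_pos: [550.8, 224.6, 179.4]
eef_rot: [0.678, 0.735, 0.001, 0.001]
wrist_force: [-0.9, 0.2, 0.1]
opening: 0.41
finger_force: 0.0
```

```bash
cat > chk.py <<'E'
from h import *
import sys
k=sys.argv[1]
for n in ["wrist","top","scene"]:
    im,d,K,W=grab(n); np.savez(f"{n}{k}.npz",im=im,d=d,K=K,W=W)
    P=cloud(d,K,W); hsv=cv2.cvtColor(im,cv2.COLOR_BGR2HSV); B=(abs(P[...,0]-550)<60)&(abs(P[...,1]-224)<60)
    m=(cv2.inRange(hsv,(5,170,90),(17,255,255))>0)&B&(P[...,2]>98)&(P[...,2]<108)
    y=(cv2.inRange(hsv,(22,130,90),(34,255,255))>0)&B&(P[...,2]>110)
    print(n,"nose",m.sum(),P[m].mean(0).round(1) if m.any() else 0,"bar",y.sum(),P[y].mean(0).round(1) if y.any() else 0)
    if n=="wrist":
        t=y&(P[...,2]>np.median(P[...,2][y])-3); q=P[t]; c=q.mean(0); print("bar top z",np.median(q[:,2]).round(2), "fit",np.linalg.lstsq(np.c_[q[:,:2]-c[:2],np.ones(len(q))],q[:,2],rcond=None)[0].round(4), np.percentile((q-c)@[-.08,.9965,0],[1,99]).round(1),c.round(2))
        g=B&(P[...,2]>77)&(P[...,2]<90); q=P[g]; 
        print("rim z",np.percentile(q[:,2],[5,25,50,75,95]).round(2))
        a=im
b=cv2.resize(im[170:290,360:480],(420,420)); cv2.imwrite(f"pics/chk{k}.png",np.hstack([a[:,90:470],b]))
go(550.3,224.3,150)
E
python3 chk.py 1
```

```text
wrist nose 0 0 bar 2099 [550.1 225.9 140.4]
bar top z 140.46 fit [1.590000e-02 2.600000e-03 1.404539e+02] [-30.5  29.3] [550.16 225.68 140.45]
rim z [78.8  79.79 80.72 83.16 84.47]
top nose 13 [589.6 227.2 104.1] bar 134 [550.3 213.5 143. ]
scene nose 14 [592.7 225.2 102.1] bar 239 [553.2 221.  136.8]
pos [549.2 224.2 176.7] yaw 4.59 shift [0.0002 0.0047 0.1067] turn 0 F [-0.18 -0.03  0.75] j6 0.17 t 16.4
```

View pics/chk1.png

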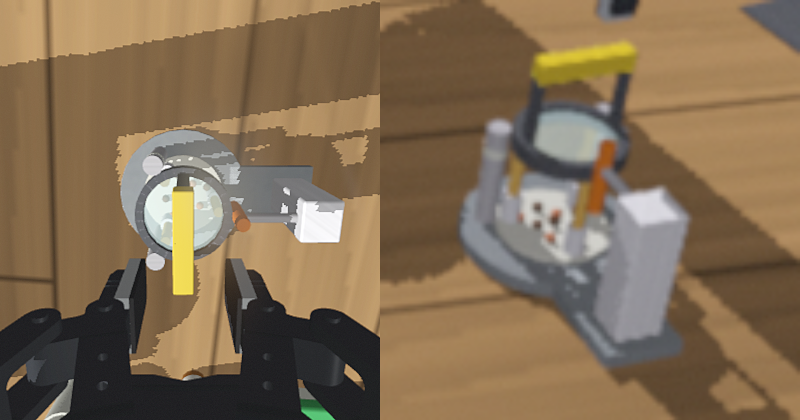

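The picture shows the lens resting between the posts and the nose, upright, with the gripper clear. The bar centre is about (550.1,225.7). I'll check the rim for level, then press the bar lightly with shut fingers to make sure it sits on the pads.

```bash
python3 - <<'E'
from h import *
f=np.load("wrist1.npz"); im,d,K,W=[f[k] for k in ["im","d","K","W"]]; P=cloud(d,K,W)
r=np.hypot(P[...,0]-550.2,P[...,1]-224.8); hsv=cv2.cvtColor(im,cv2.COLOR_BGR2HSV)
g=(r>30.5)&(r<34)&(P[...,2]>79)&(P[...,2]<88)&(hsv[...,2]<120)
q=P[g]; 
for _ in range(3):
    A=np.c_[q[:,:2]-[550.2,224.8],np.ones(len(q))]; c=np.linalg.lstsq(A,q[:,2],rcond=None)[0]; e=q[:,2]-A@c; q=q[abs(e)<2*e.std()]
print(len(q),c.round(4),e.std().round(2), "angles",np.histogram(np.degrees(np.arctan2(q[:,1]-224.8,q[:,0]-550.2)),8,(-180,180))[0])
go(550.3,224.9,146)
E
```

```text
601 [-4.00000e-04 -5.00000e-04  8.33352e+01] 0.55 angles [130  85  72  18   0  56 108 132]
pos [549.2 224.2 176.7] yaw 4.59 shift [0.0026 0.0049 0.1227] turn 0 F [-0.18 -0.03  0.75] j6 0.17 t 16.4
```

Emit:
servo_tool(plan=[[0,0,0,0],[0,0,0,0],[0,0,0,0],[0,0,0,0],[0,0,0,0]], grip=255)

```text
t: 16.9
tool_pos: [550.0, 224.4, 177.7]
eef_rot: [0.678, 0.735, -0.0, -0.0]
wrist_force: [-0.4, -0.7, -0.7]
opening: 0.002
finger_force: 0.0
```

Emit:
servo_tool(plan=[[0.002,0.001,0.03,0],[0.002,0.001,0.07,0],[0.002,0.001,0.1,0],[0.002,0.001,0.12,0],[0.002,0.001,0.132,0],[0.002,0.001,0.138,0],[0.002,0.001,0.138,0],[0.002,0.001,0.138,0]])

```text
t: 17.7
tool_pos: [550.5, 225.0, 143.7]
eef_rot: [0.678, 0.735, 0.0, 0.0]
wrist_force: [-1.5, -0.3, 0.3]
opening: -0.001
finger_force: 0.0
```

Emit:
servo_tool(plan=[[0,0,0.002,0],[0,0,0.004,0],[0,0,0.006,0],[0,0,0.006,0],[0,0,0.006,0]])

```text
t: 18.2
tool_pos: [550.2, 224.9, 141.8]
eef_rot: [0.678, 0.735, 0.0, 0.0]
wrist_force: [0.7, 0.1, -0.7]
opening: 0.001
finger_force: 0.0
```

Emit:
servo_tool(plan=[[0,0,0.002,0],[0,0,0.004,0],[0,0,0.004,0],[0,0,0.004,0]])

```text
t: 18.6
tool_pos: [550.3, 224.9, 141.0]
eef_rot: [0.678, 0.735, 0.0, 0.0]
wrist_force: [0.1, -0.7, 1.2]
opening: -0.003
finger_force: 0.9
```

Emit:
servo_tool(plan=[[0,0,0.002,0],[0,0,0.004,0],[0,0,0.004,0],[0,0,0.004,0]])

```text
t: 19.0
tool_pos: [550.5, 225.0, 140.9]
eef_rot: [0.678, 0.735, 0.0, 0.0]
wrist_force: [-2.6, -1.1, 6.7]
opening: 0.002
finger_force: 3.6
```

Emit:
servo_tool(plan=[[0,0,0.002,0],[0,0,0.004,0],[0,0,0.004,0],[0,0,0.004,0]])

```text
t: 19.4
tool_pos: [550.7, 225.1, 140.9]
eef_rot: [0.678, 0.735, 0.001, 0.0]
wrist_force: [-3.8, -1.9, 11.3]
opening: -0.0
finger_force: 5.9
```

It is rigid at 140.9 under 11 N, with no sinking. Lifting straight off and checking again.

Emit:
servo_tool(plan=[[0,0,-0.004,0],[0,0,-0.008,0],[0,0,-0.016,0],[0,0,-0.06,0],[0,0,-0.14,0],[0,0,-0.24,0],[0,0,-0.24,0],[0,0,-0.24,0]])

```text
t: 20.2
tool_pos: [550.7, 225.1, 199.7]
eef_rot: [0.678, 0.735, 0.001, 0.001]
wrist_force: [0.7, 0.1, 0.6]
opening: -0.002
finger_force: 0.0
```

```bash
python3 chk.py 2; python3 - <<'E'
from h import *
f=np.load("wrist2.npz"); im,d,K,W=[f[k] for k in ["im","d","K","W"]]; P=cloud(d,K,W); hsv=cv2.cvtColor(im,cv2.COLOR_BGR2HSV)
r=np.hypot(P[...,0]-550.2,P[...,1]-224.8); g=(r>30.5)&(r<34)&(P[...,2]>79)&(P[...,2]<88)&(hsv[...,2]<120); q=P[g]
for _ in range(3):
    A=np.c_[q[:,:2]-[550.2,224.8],np.ones(len(q))]; c=np.linalg.lstsq(A,q[:,2],rcond=None)[0]; e=q[:,2]-A@c; q=q[abs(e)<2*e.std()]
print(len(q),c.round(4))
m=(cv2.inRange(hsv,(5,170,90),(17,255,255))>0)&(P[...,2]>99)&(P[...,2]<108); print("nose",m.sum(),P[m].mean(0).round(1) if m.any() else 0)
E
```

```text
wrist nose 0 0 bar 1394 [549.6 233.1 141.6]
bar top z 140.46 fit [6.020000e-02 2.380000e-02 1.416054e+02] [-23.1  22.1] [549.57 233.   141.61]
rim z [78.84 79.77 80.71 83.15 84.47]
top nose 11 [590.4 228.  103.7] bar 171 [549.1 219.1 143.8]
scene nose 15 [592.3 225.7 101.5] bar 241 [553.3 221.  136.9]
pos [549.4 224.7 197.5] yaw 4.59 shift [-0.0019  0.0037  0.1901] turn 0 F [-0.49 -0.06  0.03] j6 0.18 t 20.35
491 [-1.00000e-04  1.80000e-03  8.33687e+01]
nose 0 0
```

View pics/chk2.png

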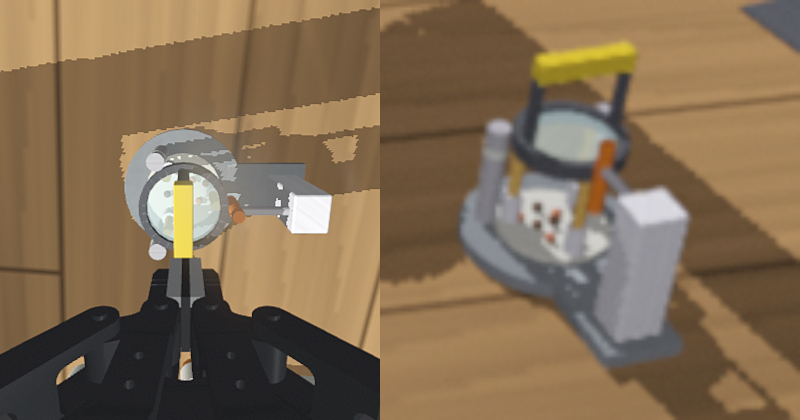

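```bash
python3 - <<'E'
from h import *
for n in ["w1","wrist1","wrist2","top","top1","top2"]:
    f=np.load(n+".npz"); P=cloud(f["d"],f["K"],f["W"])
    m=(P[...,2]>99.5)&(P[...,2]<108)&(abs(P[...,0]-590)<14)&(abs(P[...,1]-227)<10); print(n,m.sum(),P[m].mean(0).round(1))
    if n[0]=="w": 
        for c in [(526.3,258.9),(532.4,186.6)]:
            m=(abs(P[...,2]-79.5)<1.5)&(np.hypot(P[...,0]-c[0],P[...,1]-c[1])<7.5)
            print("  post",m.sum(),P[m].mean(0).round(1) if m.any() else 0)
E
```

```text
w1 100 [584.8 227.8 103.3]
  post 175 [526.4 259.1  79.4]
  post 151 [532.4 186.6  79.5]
wrist1 183 [589.9 228.2 103.3]
  post 306 [526.3 258.8  79.5]
  post 240 [532.1 186.3  79.6]
wrist2 151 [590.  228.2 103.3]
  post 270 [526.3 258.9  79.5]
  post 212 [532.2 186.5  79.5]
top 19 [584.9 226.7 103.9]
top1 18 [589.8 226.8 104.3]
top2 18 [590.2 226.6 103.7]
```

The jaw is pushed back 5.1 mm, the lens is centred and level, and the gripper is clear. Handing in.

```bash
python3 -c "
from cell import finish_job
print(finish_job())"
```

```text
the job is handed in; nothing more can be done
None
```

The lens is seated and released in the three-point stand: level on the pads (about 72 mm), against both posts, jaw held back about 5 mm, and it did not give under an 11 N press on the bar; the job is handed in, but no verdict was returned.

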